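# Set the sample plate overhanging the riser's edge

## Task

A thin steel plate lies flat on the white riser; push it out over the riser's far edge (the edge away from the robot) until the dark line scored across the plate lies right over that edge and parallel to it, so that the next person can take hold of it there. A round aluminium tin stands in its way: push the tin aside along the riser so that the plate never touches it, and leave it standing on the riser. Only push: do not lift or tip either of them, and leave everything else where it is.

Things in the scene. Friction and masses are not known exactly. Their poses are not given: they have to be found in the camera images.
- edge (a point): Middle of the far upper edge of the white riser, a fixed raised board 240 mm (x) by 440 mm (y), its flat top 50 mm above the bench. x points out over the edge, square to it (away from the robot); y runs along the edge, z up. The top reaches from x = -240 mm to 0 and y = -220 to 220 mm in this frame.
- plate: The flat steel plate, 90 mm (x) by 80 mm (y), 6 mm thick, about 0.15 kg, loose on the riser. Origin at the middle of its underside; its +x side is the front, which is to overhang.
- line (a point): Middle of the dark line scored across the plate's top from side to side (along the plate's y), 35 mm behind the plate's front and 55 mm ahead of its rear. Axes as the plate's. This point is to come over the riser's edge.
- tin: Round aluminium sample tin with a flat lid, 48 mm across (45 mm below the lid's rim), 35 mm high, about 0.12 kg, loose, standing on the riser between the plate and the far edge. Origin at the middle of its underside, z up.
- weighing_jar: Bystander: small amber glass jar with black cap, 40 mm across, 55 mm high, standing at one of the riser's near corners. Origin at the middle of its underside.
- dish: Bystander: round covered dish, 58 mm across, 17 mm high, at the other near corner of the riser. Origin at the middle of its underside.
- beaker: Bystander: glass beaker on the bench to the left, 70 mm across, 90 mm high. Origin at the middle of its underside.
- reagent_jar: Bystander: amber bottle on the bench to the left, 64 mm across, 100 mm high. Origin at the middle of its underside.
- spatula: Bystander: spatula about 190 mm long lying on the bench to the right. Origin near its middle, x along its length.
- mortar: Bystander: white ceramic mortar on the bench to the right, 90 mm across, 55 mm high. Origin at the middle of its underside.
There are look-alikes about, which are no part of the job. What is meant by the plate is not orange, and is the smaller of those in its own colour. Several things have the shape of the tin; the one meant has the colours described above.

How it is judged:
By the outcome, as a careful person would: the job done as asked, in the order asked, and still so for the second after the job is handed in, with the robot touching nothing.
It also fails if it takes over 51 s, if anything falls off the work surface, if the arm or the gripper's body presses on something with over 40 N, if the wrist force passes 120 N, or if a joint passes its speed limit or range.

## Robot

A 7-joint arm with a two-finger parallel gripper is mounted at the origin on the work surface. World frame = base frame: x ahead of the robot, y to its left, z up, the work surface at z = 0. Lengths are in m, angles in rad, forces in N, time in s.
With the tool pointing down it reaches from about 0.425 to 0.925 m from the base axis. Payload 6.8 kg.
Tool frame: the origin (TCP) lies on the centre line of the jaws, within the pads' length; the fingertips stand 14 mm ahead of it and the grasp point (between the pads) lies 5 mm behind it (r.nose_length is the distance from the TCP to the fingertips, in m); z points along the fingers, y is the direction in which the jaws open and shut (so a half turn about z gives the same grasp; the last joint's range is limited). The gripper opens to 85 mm and grips with 20 to 120 N. Pads are 22 mm wide; open, the fingers measure 114 mm over their backs; the gripper's body (76 mm by 85 mm) begins 54 mm behind the grasp point. The pads swing forward as they close: fully open they stand 13 mm farther back than shut.
Start: joints at [1.124, 0.477, 0.022, 1.555, -0.011, 1.109, -0.083], TCP at [0.224, -0.637, 0.209] pointing down, gripper open.
Joint ranges: [-2.96, 2.96], [-0.34, 2.1], [-1.41, 1.46], [0.24, 2.44], [-1.37, 4.51], [0.17, 1.92], [-2.96, 2.96]. Speed limits (rad/s): [2.39, 2.39, 3.14, 3.14, 3.14, 3.14, 3.14].

## Interface

Orientations are given as a rotation vector (axis times angle).
In Python, from bench import r, imaging, look_for, outline_of gives the robot as it stands. The module is installed in compiled form; this text tells all that it offers.
- The arm moves only by the tool carry_out, never from a script. Its arguments are lists of equal length, an entry for each row: "offset": the shift along the tool's x, y, z as a fraction of full scale, a list of three; "turn": the turn, a rotation vector about the tool's x, y, z as a fraction of full scale, a list of three. A call has 1 to 8 rows; each row is the pose to reach, as a shift and turn from the pose commanded when the call began, along the tool's axes at that moment; what a row does not reach only later rows make up. Full scale, the value 1, is 0.5 m for a shift and 1.5 rad for a turn. A row lasts 1/10 s, in which the tool goes at most 50 mm and 8.59 degrees, less where a joint would pass 70% of its speed; a pose out of reach is approached as far as the arm can. A call with a number of a shift or a turn outside -1 to 1 is refused whole. A call with a gripper value outside its range is refused whole. "hand" is the closure, from 0 (fully open) to 1 (shut), set as the call begins (left out, the last holds). The fingers move at their own pace and stop on an object; "force" is the grip in N (left out, the last holds). Time passes only in rows, so rows that repeat a pose let the fingers close. It gives the time, the measured TCP pose, the force and the opening at its end, in the units of the state.
- r.get_obs(): the state, without advancing time (a new reading comes with each control period).
- imaging.grab_frame(name): name is "scene" or "side" or "wrist"; returns a dict with "pixels" (400x640x3 uint8, red, green, blue), "fx", "fy", "cx", "cy" (pixels), "R" (3x3) and "t" (3): a world point X has camera coordinates R X + t. Camera axes: x right, y down, z forward; pixel columns grow to the right and rows downward; lengths in m; the calibration is good to about 2 mm. A picture is of the moment at which its call begins. There is no depth.
- r.hand_in(): hands the job in, once; it reports no verdict.
Trained networks look in the newest picture that a camera, given by its name, has taken for a name from the list of things; names that differ only in an ending like _2 or _b are one class to them, and where a whole thing is asked for, a point or a joint stands for the part that bears it (a point fixed in the world has none). Each returns a list of dicts, best first, with "score" (0 to 1); they miss things now and then, are a little off and sometimes report something else, mostly with a low value. They report only what shows in the picture. A call takes as long as a camera call. They do not tell look-alikes from the thing itself.
- look_for(query, camera): "xyz" ([x, y, z] in m, in the coordinates of the camera as it stood for that picture, good to about 4 mm: the middle of the surface that is visible of it).
- outline_of(query, camera): "region" (400x640 bool, what is visible of it).
The state is a dict: "clock": time; "joints": joint angles; "qvel": joint speeds; "tau": joint torques, N m; "tcp_pos": TCP position; "orientation": TCP orientation; "contact_force": force on the tool from outside, world axes, zero at the start; "moment": the same for the moment, N m; "grip_width": finger opening in m.
Only numpy, scipy, OpenCV 4.12 (cv2) and the standard library are available. Lean on these libraries where they do the work, as an engineer would, in place of code of your own. Each camera call takes 0.05 s, during which the arm holds its last target. There are 200 camera calls.

## Working session

There is one attempt and no reset: what is moved stays moved. The work goes in short steps, Python scripts to look and compute and a tool call to move; the robot and the scene stay as the last step left them, time stands still between calls to the robot, and variables do not carry over. Pictures are saved under pics/ and viewed, about 8 in all and at most 12, crops included, and the job is handed in when it is done.

Besides the shell and the picture viewer there is one more tool, called after "Emit:" as name(argument=value, ...) on one line, values as JSON. carry_out: Moves the arm, as the interface text tells. Shift numbers are shares of 0.5 m and turn numbers shares of 1.5 rad, none past 1 either way. Its arguments: {"type":"object","properties":{"offset":{"type":"array","items":{"type":"array","items":{"type":"number","minimum":-1,"maximum":1}}},"turn":{"type":"array","items":{"type":"array","items":{"type":"number","minimum":-1,"maximum":1}}},"hand":{"type":"number"},"force":{"type":"number"}},"required":["offset","turn"]}

```bash
mkdir -p pics; cat > h.py <<'E'
import numpy as np, cv2
from bench import r, imaging, look_for, outline_of
def grab(n,save=None):
    f=imaging.grab_frame(n)
    if save: cv2.imwrite('pics/'+save,f['pixels'][:,:,::-1])
    return f
def toworld(f,p): return np.array(f['R']).T@(np.array(p)-np.array(f['t']))
def proj(f,X):
    c=np.array(f['R'])@np.array(X)+np.array(f['t']); return np.array([f['fx']*c[0]/c[2]+f['cx'],f['fy']*c[1]/c[2]+f['cy']])
def ray(f,u,v,z):
    R=np.array(f['R']);o=-R.T@np.array(f['t']);d=R.T@np.array([(u-f['cx'])/f['fx'],(v-f['cy'])/f['fy'],1]);return o+d*(z-o[2])/d[2]
E
python3 - <<'E'
from h import *
o=r.get_obs();print(o['clock'],o['tcp_pos'],o['orientation'],r.nose_length)
for c in ('scene','side'):
    f=grab(c,c+'1.png');print(c,'pos',-np.array(f['R']).T@f['t'])
    for q in ('plate','tin','weighing_jar','dish'):
        for d in look_for(q,c):
            print(q,round(d['score'],2),toworld(f,d['xyz']).round(3),proj(f,toworld(f,d['xyz'])).round())
print(r.get_obs()['clock'])
E
```

```text
0.0 [ 0.22410475 -0.6360276   0.20763573] [-3.09486117e+00 -5.29313456e-01  6.88071917e-04] 0.014
scene pos [ 1.11477339 -0.28601575  1.20387656]
plate 0.74 [ 0.302 -0.213  0.004] [226. 191.]
plate 0.73 [ 0.531 -0.034  0.056] [314. 223.]
plate 0.59 [0.325 0.125 0.005] [335. 158.]
tin 0.75 [0.662 0.238 0.035] [426. 231.]
tin 0.53 [ 0.618 -0.035  0.079] [328. 246.]
weighing_jar 0.58 [0.518 0.141 0.099] [372. 189.]
dish 0.66 [ 0.437 -0.213  0.067] [238. 217.]
side pos [-0.16294756  1.18304142  0.86165611]
plate 0.77 [ 0.528 -0.026  0.055] [321. 194.]
plate 0.73 [0.32  0.135 0.004] [357. 248.]
plate 0.7 [ 0.304 -0.197  0.006] [402. 198.]
tin 0.77 [ 0.604 -0.021  0.078] [301. 183.]
tin 0.49 [0.651 0.254 0.023] [242. 235.]
weighing_jar 0.61 [0.501 0.161 0.079] [299. 216.]
dish 0.72 [ 0.654 -0.382  0.038] [337. 150.]
dish 0.56 [ 0.433 -0.199  0.061] [368. 176.]
0.5
```

View pics/scene1.png

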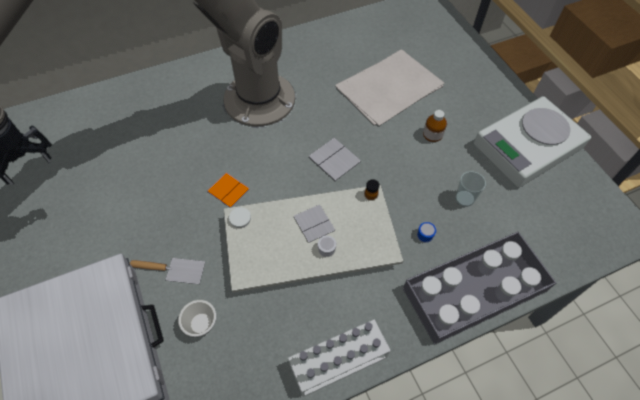

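View pics/side1.png

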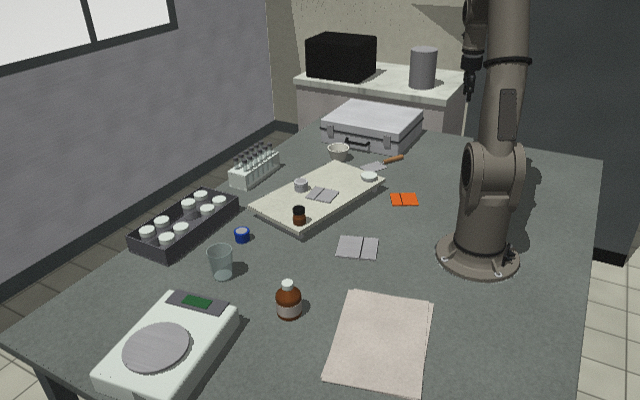

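The plate candidates are orange (228,190), a larger grey one on the bench (335,158), and a grey one on the riser (315,223), which I choose. The tin candidates are the blue one (427,231), the white-capped ones in the rack, and the aluminium one on the riser (327,245), which I choose. Next I check the choice in one close crop.

```bash
python3 - <<'E'
from h import *
im=cv2.imread('pics/scene1.png')[175:295,215:415]
cv2.imwrite('pics/c1.png',cv2.resize(im,None,fx=4,fy=4,interpolation=cv2.INTER_CUBIC))
E
```

```text
(no output)
```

View pics/c1.png

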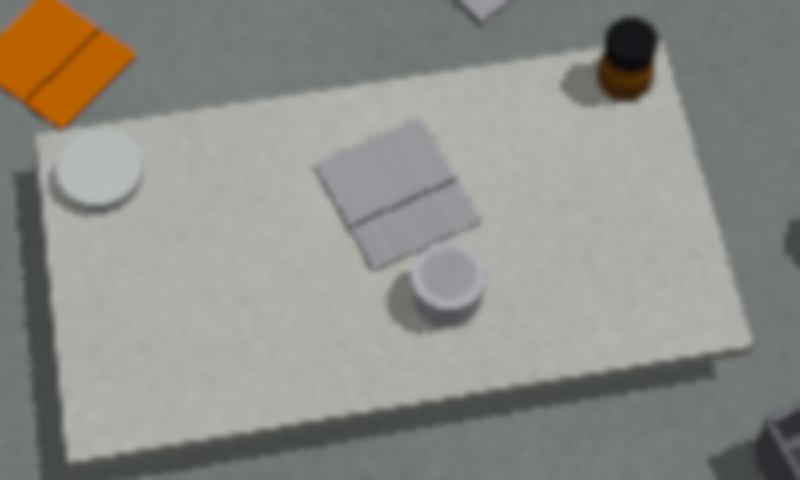

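The grey plate on the riser has its line nearer the front. In the crop, the rear corners are at (317,167) and (416,121), and the front corners at (374,268) and (480,219). The tin lid is at (449,271), close to the plate's front.

```bash
cat >> h.py <<'E'
def riser(P): # P: far-edge frame from 4 corners near-right(-y),near-left,far-left,far-right
    m=np.array([[-.24,-.22],[-.24,.22],[0,.22],[0,-.22]]);P=np.array(P)[:,:2]
    M,Q=m-m.mean(0),P-P.mean(0)
    U,S,V=np.linalg.svd(M.T@Q);R=(U@V).T
    if np.linalg.det(R)<0: print('flip')
    t=P.mean(0)-R@m.mean(0);return R,t,(P-(m@R.T+t))
E
python3 - <<'E'
from h import *
f=grab('scene')
w=lambda u,v,z:ray(f,u/4+215,v/4+175,z)
C=[w(*p,.05) for p in [(38,135),(662,42),(750,348),(68,460)]]
print(np.round(C,4))
R,t,e=riser(C);print('edge',t.round(4),'yaw',np.degrees(np.arctan2(R[1,0],R[0,0])).round(2),'res',e.round(4).tolist())
pl=np.array([w(*p,.056)[:2] for p in [(317,167),(416,121),(480,219),(374,268)]])
q=(pl-t)@R;print('plate in riser',q.round(4).tolist(),'c',q.mean(0),pl.mean(0))
print('sides',np.linalg.norm(np.diff(pl,axis=0),axis=1))
d=(q[2]+q[3]-q[0]-q[1]);print('yaw rel',np.degrees(np.arctan2(d[1],d[0])))
d=q[1]-q[0]+q[2]-q[3];print('yaw rel2',np.degrees(np.arctan2(-d[0],d[1])))
x=w(449,271,.085)[:2];print('tin',x,(x-t)@R)
E
```

```text
[[ 0.3873 -0.2387  0.05  ]
 [ 0.4912  0.1864  0.05  ]
 [ 0.7223  0.1287  0.05  ]
 [ 0.6181 -0.2948  0.05  ]]
edge [ 0.6713 -0.0832] yaw -13.8 res [[0.0016, 0.0009], [0.0005, -0.0013], [-0.0014, -0.0018], [-0.0007, 0.0021]]
plate in riser [[-0.1776, -0.0356], [-0.2016, 0.0363], [-0.1197, 0.0647], [-0.0962, -0.0103]] c [-0.14876074  0.01377632] [ 0.53009865 -0.03435043]
sides [0.07578857 0.08666795 0.07864502]
yaw rel 18.195372356568992
yaw rel2 17.948557234257674
tin [ 0.6101999  -0.03301751] [-0.07128816  0.03417206]
```

```bash
cat >> h.py <<'E'
YAW=np.radians(-13.8);ED=np.array([.6713,-.0832])
def rw(x,y):
    c,s=np.cos(YAW),np.sin(YAW);return ED+np.array([c*x-s*y,s*x+c*y])
def plan(p0,yaw0,p1,yaw1): # tool down; yaw of tool x, deg
    c,s=np.cos(np.radians(yaw0)),np.sin(np.radians(yaw0));d=np.array(p1)-p0
    print('offset',(np.array([c*d[0]+s*d[1],s*d[0]-c*d[1],-d[2]])/.5).round(4),'turn z',round(-np.radians(yaw1-yaw0)/1.5,4),'dist',np.linalg.norm(d).round(3))
def obs():
    o=r.get_obs();R=cv2.Rodrigues(np.array(o['orientation']))[0]
    print(o['clock'],np.round(o['tcp_pos'],4),'yaw',np.degrees(np.arctan2(R[1,0],R[0,0])).round(2),'tilt',R[:2,2].round(4),'F',np.round(o['contact_force'],1),'w',o['grip_width'])
    return o
E
python3 - <<'E'
from h import *
obs()
p0=np.array([.224,-.637,.209]);T=rw(-.069,-.027);print(T)
plan(p0,19.4,[*T,.2],76.2)
E
```

```text
0.55 [ 0.2243 -0.6366  0.2086] yaw 19.41 tilt [-0.  0.] F [-0.4  0.4  0.3] w 0.08549481515977059
[ 0.59785133 -0.09296182]
offset [ 1.0667 -0.7779  0.018 ] turn z -0.6609 dist 0.66
```

Emit:
carry_out(offset=[[0.534,-0.389,0.0],[0.534,-0.389,0.0],[0.534,-0.389,0.0],[0.534,-0.389,0.0],[0.534,-0.389,0.0],[0.534,-0.389,0.0],[0.534,-0.389,0.0],[0.534,-0.389,0.0]], turn=[[0,0,0],[0,0,0],[0,0,0],[0,0,0],[0,0,0],[0,0,0],[0,0,0],[0,0,0]], hand=0.75)

```text
clock: 1.35
tcp_pos: [0.4153, -0.3594, 0.209]
orientation: [-3.093, -0.543, -0.003]
contact_force: [-0.0, 0.8, 0.7]
grip_width: 0.0215
```

Emit:
carry_out(offset=[[0.534,-0.389,0.0],[0.534,-0.389,0.0],[0.534,-0.389,0.0],[0.534,-0.389,0.0],[0.534,-0.389,0.0],[0.534,-0.389,0.0],[0.534,-0.389,0.0],[0.534,-0.389,0.0]], turn=[[0,0,-0.661],[0,0,-0.661],[0,0,-0.661],[0,0,-0.661],[0,0,-0.661],[0,0,-0.661],[0,0,-0.661],[0,0,-0.661]])

```text
clock: 2.15
tcp_pos: [0.6009, -0.0872, 0.2087]
orientation: [-2.462, -1.949, -0.005]
contact_force: [-0.1, -0.8, -0.6]
grip_width: 0.0218
```

```bash
python3 - <<'E'
from h import *
obs();f=grab('wrist','w1.png');print(-np.array(f['R']).T@f['t'])
for q in ('plate','tin'):
    for d in look_for(q,'wrist'):
        X=toworld(f,d['xyz']);R=np.array([[np.cos(YAW),-np.sin(YAW)],[np.sin(YAW),np.cos(YAW)]])
        print(q,d['score'],X.round(4),'riser',((X[:2]-ED)@R).round(4),proj(f,X).round())
E
```

```text
2.15 [ 0.6009 -0.0872  0.2087] yaw 76.73 tilt [0.0016 0.003 ] F [-0.1 -0.8 -0.6] w 0.02175095998758725
[ 0.61876473 -0.01008157  0.3725994 ]
plate 0.91 [ 0.5269 -0.0301  0.0532] riser [-0.1529  0.0171] [238. 144.]
plate 0.79 [ 0.3007 -0.2041  0.0043] riser [-0.3311 -0.2058] [131. 299.]
plate 0.66 [0.3392 0.1141 0.0078] riser [-0.3696  0.1123] [41. 48.]
tin 0.69 [ 0.6111 -0.0317  0.0833] riser [-0.0708  0.0356] [317. 129.]
tin 0.64 [ 0.6698 -0.4158  0.0324] riser [ 0.0779 -0.3233] [419. 383.]
```

View pics/w1.png

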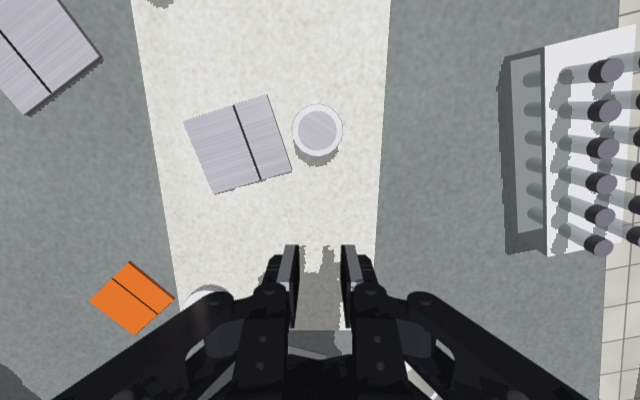

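The wrist view shows the plate with corners near (184,122), (268,95), (292,170) and (214,194). The tin lid is at (317,130) and the riser's far edge runs from (391,0) to about (375,245).

```bash
cat >> h.py <<'E'
def tor(X):
    c,s=np.cos(YAW),np.sin(YAW);return (np.array(X)[...,:2]-ED)@np.array([[c,-s],[s,c]])
def edgeline(f,rows,c0,c1):
    g=f['pixels'].astype(float).min(2);g=cv2.GaussianBlur(g.astype(np.float32),(3,3),0);P=[]
    for v in rows:
        d=np.diff(g[v,c0:c1]);P.append(ray(f,c0+d.argmin()+.5,v,.05))
    P=np.array(P)[:,:2];vx,vy,x,y=cv2.fitLine(P.astype(np.float32),cv2.DIST_HUBER,0,.01,.01).ravel()
    return np.array([x,y]),np.degrees(np.arctan2(vy,vx))
def plate(f,cam):
    D=outline_of('plate',cam)
    for d in D[:3]:
        m=d['region'].astype(np.uint8);c=max(cv2.findContours(m,0,2)[0],key=cv2.contourArea)[:,0].astype(float)
        W=tor([ray(f,u,v,.056) for u,v in c])
        (cx,cy),(a,b),ang=cv2.minAreaRect((W*1000).astype(np.float32))
        print('plate',round(d['score'],2),'riser c',round(cx,1),round(cy,1),'size',round(a,1),round(b,1),'ang',round(ang,1), 'pix',c.mean(0).round())
E
python3 - <<'E'
from h import *
f=grab('wrist')
p,a=edgeline(f,range(5,230,5),360,410);print('edge line pt riser',tor(p),'ang dev from 76.2:',a-76.2)
plate(f,'wrist')
W=np.array([ray(f,u,v,.056) for u,v in [(184,122),(268,95),(292,170),(214,194)]]);print(tor(W).round(4).tolist(),tor(W).mean(0))
print('tin',tor(ray(f,317,130,.085)))
for d in outline_of('tin','wrist')[:2]:
    v,u=np.nonzero(d['region']);print(d['score'],u.mean(),v.mean(),u.min(),u.max(),v.min(),v.max())
obs()
E
```

```text
edge line pt riser [-0.0042566  0.0347561] ang dev from 76.2: 0.32266998
plate 0.97 riser c -293.5 -169.8 size 82.2 69.1 ang 42.5 pix [136. 298.]
plate 0.66 riser c -151.3 16.1 size 90.7 80.1 ang 17.6 pix [236. 137.]
plate 0.64 riser c -338.8 102.8 size 105.9 79.1 ang 31.1 pix [65. 59.]
[[-0.2047, 0.0328], [-0.1192, 0.0581], [-0.0981, -0.0163], [-0.1828, -0.0424]] [-0.15119502  0.00804654]
tin [-0.07131104  0.02712292]
0.57 317.1057781919851 120.83597390493942 292 342 94 146
0.31 238.73710530075726 136.8696956708101 183 292 87 186
2.45 [ 0.598  -0.0945  0.2086] yaw 76.02 tilt [-0.0004 -0.001 ] F [-0.2 -0.   0. ] w 0.02124888545802311
```

Emit:
carry_out(offset=[[0,0,0.09],[0,0,0.18],[0,0,0.24],[0,0,0.264],[0,0,0.264],[0,0,0.264]], turn=[[0,0,0],[0,0,0],[0,0,0],[0,0,0],[0,0,0],[0,0,0]])

```text
clock: 3.05
tcp_pos: [0.5998, -0.0928, 0.0781]
orientation: [2.471, 1.937, 0.002]
contact_force: [0.4, -1.2, 0.5]
grip_width: 0.0212
```

```bash
python3 - <<'E'
from h import *
o=obs();print(tor(o['tcp_pos']));f=grab('wrist','w2.png');grab('side','s2.png')
a=cv2.imread('pics/w2.png');b=cv2.imread('pics/s2.png')[130:250,240:400]
cv2.imwrite('pics/v2.png',np.vstack([cv2.resize(a,(480,300)),cv2.resize(b,(480,300),interpolation=cv2.INTER_CUBIC)][:2])[:600])
E
```

```text
3.05 [ 0.5998 -0.0928  0.0781] yaw 76.18 tilt [ 0.0022 -0.0003] F [ 0.4 -1.2  0.5] w 0.021206544610180175
[-0.06715555 -0.02634059]
```

View pics/v2.png

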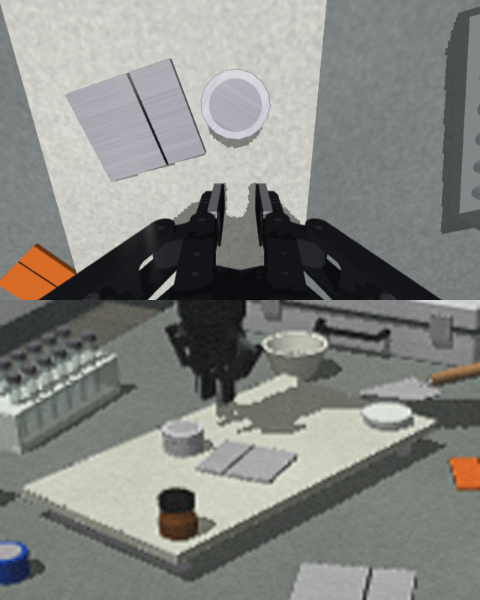

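The fingers are in front of the tin, with the tin about 3 mm towards the robot from the gap's middle. Next I push along +y.

Emit:
carry_out(offset=[[0.02,-0.006,0],[0.04,-0.007,0],[0.055,-0.007,0],[0.07,-0.007,0],[0.085,-0.007,0],[0.1,-0.007,0],[0.115,-0.007,0],[0.13,-0.007,0]], turn=[[0,0,0],[0,0,0],[0,0,0],[0,0,0],[0,0,0],[0,0,0],[0,0,0],[0,0,0]])

```text
clock: 3.95
tcp_pos: [0.611, -0.0277, 0.0765]
orientation: [-2.472, -1.939, 0.0]
contact_force: [-0.7, -1.1, -0.4]
grip_width: 0.0214
```

Emit:
carry_out(offset=[[0.017,0,0],[0.034,0,0],[0.051,0,0],[0.068,0,0],[0.085,0,0],[0.1,0,0],[0.11,0,0],[0.11,0,0]], turn=[[0,0,0],[0,0,0],[0,0,0],[0,0,0],[0,0,0],[0,0,0],[0,0,0],[0,0,0]])

```text
clock: 4.75
tcp_pos: [0.624, 0.0263, 0.0766]
orientation: [-2.47, -1.94, -0.001]
contact_force: [0.0, 0.1, -0.0]
grip_width: 0.0211
```

```bash
python3 - <<'E'
from h import *
o=obs();print(tor(o['tcp_pos']));f=grab('scene')
for q in ('tin','plate','weighing_jar'):
    for d in look_for(q,'scene')[:3]:
        X=toworld(f,d['xyz']);print(q,round(d['score'],2),tor(X).round(4),X[2].round(3))
plate(f,'scene')
E
```

```text
4.75 [0.624  0.0263 0.0766] yaw 76.29 tilt [0.0002 0.0005] F [ 0.   0.1 -0. ] w 0.02109253484940739
[-0.07199813  0.09502443]
tin 0.78 [-0.0649  0.0375] 0.081
tin 0.65 [-0.0821  0.3085] 0.033
plate 0.96 [-0.326  -0.2123] 0.004
plate 0.8 [-0.1497  0.0137] 0.055
plate 0.75 [-0.3778  0.082 ] 0.003
weighing_jar 0.37 [-0.2012  0.1925] 0.08
plate 0.95 riser c -296.3 -203.9 size 87.1 78.5 ang 42.7 pix [226. 190.]
plate 0.79 riser c -333.2 68.1 size 121.1 42.0 ang 14.3 pix [325. 163.]
plate 0.71 riser c -150.9 13.3 size 97.1 84.2 ang 16.2 pix [314. 223.]
```

```bash
python3 - <<'E'
from h import *
grab('wrist','w3.png');grab('side','s3.png')
a=cv2.imread('pics/w3.png');b=cv2.imread('pics/s3.png')[130:250,240:400]
cv2.imwrite('pics/v3.png',np.vstack([cv2.resize(a,(480,300)),cv2.resize(b,(480,300),interpolation=cv2.INTER_CUBIC)]))
E
```

```text
(no output)
```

View pics/v3.png

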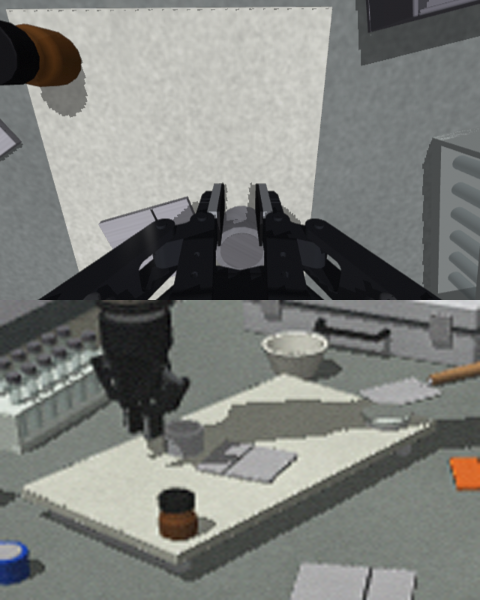

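The tin is still near its old place, about wrist (240,240) in the composite, and the fingers are now beyond it. I measure how high the tips really are.

```bash
python3 - <<'E'
from h import *
o=obs();p=np.array(o['tcp_pos'])
f=grab('side');im=f['pixels'][:,:,::-1].copy()
im=cv2.resize(im[150:210,260:340],None,fx=10,fy=10,interpolation=cv2.INTER_CUBIC)
for z,c in ((p[2],(0,0,255)),(p[2]-.014,(0,255,0)),(.05,(255,0,0))):
    u,v=proj(f,[p[0],p[1],z]);print(u,v);cv2.circle(im,(int((u+.5-260)*10),int((v+.5-150)*10)),5,c,-1)
cv2.imwrite('pics/v4.png',im)
E
```

```text
5.1 [0.6239 0.0246 0.0766] yaw 76.18 tilt [-0.     -0.0003] F [ 0.6  0.4 -1.1] w 0.021150726533992383
288.3816086416589 188.3279607151191
288.6287315375407 191.97595655189104
288.849150853228 195.22975763374632
```

View pics/v4.png

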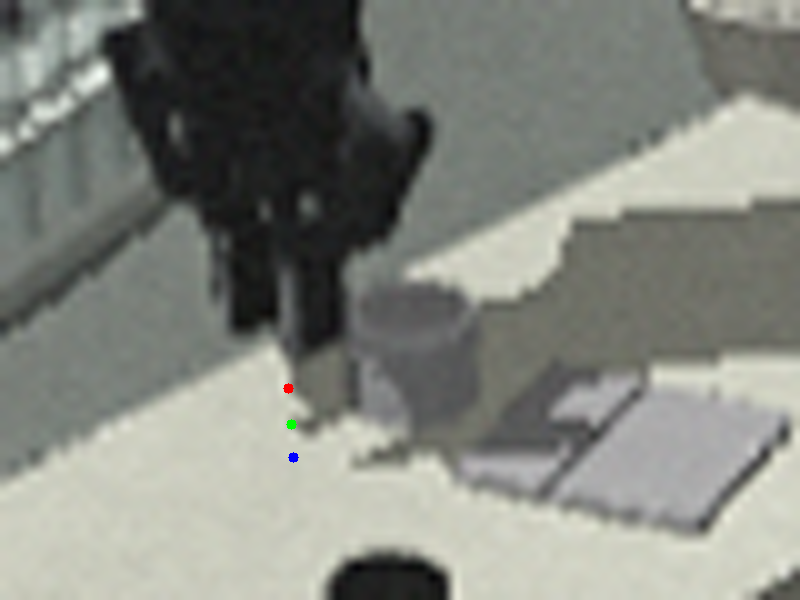

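The black fingertips end at about (320,355) in this crop. That is roughly 13 mm above the TCP level I drew, so the tips are some 25 mm higher than assumed, and they passed over the tin. I probe downwards here, over free riser, with force checks.

Emit:
carry_out(offset=[[0,0,0.008],[0,0,0.016],[0,0,0.016]], turn=[[0,0,0],[0,0,0],[0,0,0]])

```text
clock: 5.45
tcp_pos: [0.6233, 0.025, 0.0677]
orientation: [-2.471, -1.938, 0.002]
contact_force: [-0.4, -0.3, 0.4]
grip_width: 0.0214
```

Emit:
carry_out(offset=[[0,0,0.006],[0,0,0.006]], turn=[[0,0,0],[0,0,0]])

```text
clock: 5.65
tcp_pos: [0.6236, 0.0251, 0.0651]
orientation: [-2.472, -1.939, 0.001]
contact_force: [0.3, -0.8, -0.4]
grip_width: 0.0214
```

Emit:
carry_out(offset=[[0,0,0.004],[0,0,0.004]], turn=[[0,0,0],[0,0,0]])

```text
clock: 5.85
tcp_pos: [0.6238, 0.0251, 0.0634]
orientation: [-2.472, -1.939, 0.0]
contact_force: [-0.4, 0.6, 0.4]
grip_width: 0.021
```

Emit:
carry_out(offset=[[0,0,0.004],[0,0,0.004]], turn=[[0,0,0],[0,0,0]])

```text
clock: 6.05
tcp_pos: [0.6238, 0.025, 0.0614]
orientation: [-2.472, -1.939, 0.0]
contact_force: [-0.3, 0.2, -0.8]
grip_width: 0.021
```

Emit:
carry_out(offset=[[0,0,0.008],[0,0,0.008]], turn=[[0,0,0],[0,0,0]])

```text
clock: 6.25
tcp_pos: [0.6236, 0.025, 0.057]
orientation: [-2.472, -1.939, 0.001]
contact_force: [-0.4, -0.2, 0.5]
grip_width: 0.0217
```

Emit:
carry_out(offset=[[0,0,0.008],[0,0,0.008]], turn=[[0,0,0],[0,0,0]])

```text
clock: 6.45
tcp_pos: [0.6235, 0.025, 0.053]
orientation: [-2.472, -1.939, 0.001]
contact_force: [0.1, 0.7, 0.0]
grip_width: 0.0213
```

Emit:
carry_out(offset=[[0,0,0.004],[0,0,0.004]], turn=[[0,0,0],[0,0,0]])

```text
clock: 6.65
tcp_pos: [0.6238, 0.0251, 0.0514]
orientation: [-2.472, -1.939, 0.0]
contact_force: [0.1, -0.3, -0.3]
grip_width: 0.0213
```

```bash
python3 - <<'E'
from h import *
o=obs();p=np.array(o['tcp_pos'])
f=grab('side');im=f['pixels'][:,:,::-1].copy()
im=cv2.resize(im[160:210,260:320],None,fx=8,fy=8,interpolation=cv2.INTER_CUBIC)
g=grab('wrist')['pixels'][150:400,170:470,::-1]
cv2.imwrite('pics/v5.png',np.hstack([im,np.vstack([g,np.zeros((150,300,3),np.uint8)])]))
E
```

```text
6.65 [0.6238 0.0251 0.0514] yaw 76.22 tilt [-0.0003 -0.    ] F [ 0.1 -0.3 -0.3] w 0.02129310969686176
```

View pics/v5.png

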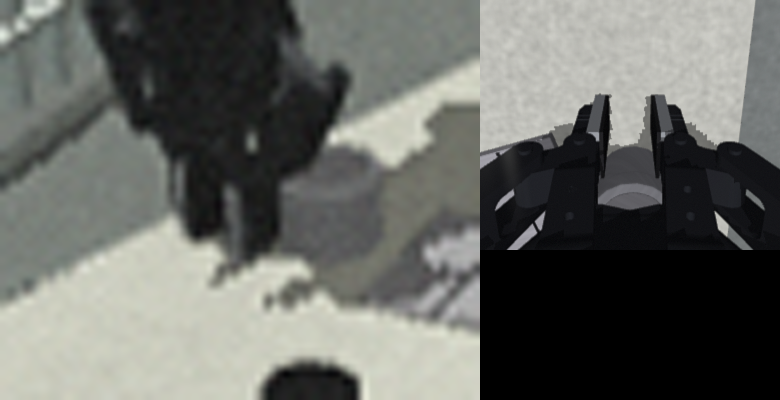

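The tips are now about 1 cm above the riser, with their shadow just below them. I go on to contact so the height is known for the plate.

Emit:
carry_out(offset=[[0,0,0.008],[0,0,0.008]], turn=[[0,0,0],[0,0,0]])

```text
clock: 6.95
tcp_pos: [0.6236, 0.025, 0.0471]
orientation: [-2.472, -1.939, 0.001]
contact_force: [0.6, -0.9, 0.1]
grip_width: 0.0213
```

Emit:
carry_out(offset=[[0,0,0.004],[0,0,0.004]], turn=[[0,0,0],[0,0,0]])

```text
clock: 7.15
tcp_pos: [0.6237, 0.0251, 0.0453]
orientation: [-2.472, -1.939, 0.001]
contact_force: [0.0, -0.1, -0.1]
grip_width: 0.0217
```

Emit:
carry_out(offset=[[0,0,0.004],[0,0,0.004]], turn=[[0,0,0],[0,0,0]])

```text
clock: 7.35
tcp_pos: [0.6238, 0.0251, 0.0433]
orientation: [-2.472, -1.939, 0.0]
contact_force: [0.6, -0.5, 0.8]
grip_width: 0.0212
```

Emit:
carry_out(offset=[[0,0,0.004],[0,0,0.004]], turn=[[0,0,0],[0,0,0]])

```text
clock: 7.55
tcp_pos: [0.6237, 0.025, 0.0413]
orientation: [-2.472, -1.939, 0.001]
contact_force: [0.6, 0.2, -0.7]
grip_width: 0.0214
```

Emit:
carry_out(offset=[[0,0,0.003],[0,0,0.003]], turn=[[0,0,0],[0,0,0]])

```text
clock: 7.75
tcp_pos: [0.6238, 0.0251, 0.0399]
orientation: [-2.472, -1.939, 0.0]
contact_force: [-0.3, 0.1, 0.9]
grip_width: 0.0218
```

Emit:
carry_out(offset=[[0,0,0.003],[0,0,0.003]], turn=[[0,0,0],[0,0,0]])

```text
clock: 7.95
tcp_pos: [0.6238, 0.025, 0.0384]
orientation: [-2.472, -1.939, 0.0]
contact_force: [-0.0, 0.2, 0.4]
grip_width: 0.0215
```

Emit:
carry_out(offset=[[0,0,0.003],[0,0,0.003]], turn=[[0,0,0],[0,0,0]])

```text
clock: 8.15
tcp_pos: [0.6238, 0.0251, 0.0369]
orientation: [-2.472, -1.939, 0.0]
contact_force: [-0.6, -0.0, 0.4]
grip_width: 0.0214
```

Emit:
carry_out(offset=[[0,0,0.003],[0,0,0.003]], turn=[[0,0,0],[0,0,0]])

```text
clock: 8.35
tcp_pos: [0.6238, 0.0251, 0.0354]
orientation: [-2.472, -1.939, 0.0]
contact_force: [-0.0, 0.5, 0.1]
grip_width: 0.0213
```

Emit:
carry_out(offset=[[0,0,0.002],[0,0,0.002]], turn=[[0,0,0],[0,0,0]])

```text
clock: 8.55
tcp_pos: [0.6238, 0.0251, 0.0345]
orientation: [-2.472, -1.939, 0.0]
contact_force: [-0.5, 1.3, -0.0]
grip_width: 0.0211
```

Emit:
carry_out(offset=[[0,0,0.002],[0,0,0.002]], turn=[[0,0,0],[0,0,0]])

```text
clock: 8.75
tcp_pos: [0.6238, 0.0251, 0.0335]
orientation: [-2.472, -1.939, 0.0]
contact_force: [0.6, 1.0, -0.5]
grip_width: 0.0212
```

Emit:
carry_out(offset=[[0,0,0.002],[0,0,0.002]], turn=[[0,0,0],[0,0,0]])

```text
clock: 8.95
tcp_pos: [0.6238, 0.0251, 0.0325]
orientation: [-2.472, -1.939, 0.0]
contact_force: [-0.7, -0.0, 0.5]
grip_width: 0.0215
```

Emit:
carry_out(offset=[[0,0,0.002],[0,0,0.002]], turn=[[0,0,0],[0,0,0]])

```text
clock: 9.15
tcp_pos: [0.6238, 0.0251, 0.0315]
orientation: [-2.472, -1.939, 0.0]
contact_force: [-0.5, 0.4, 0.0]
grip_width: 0.0217
```

Emit:
carry_out(offset=[[0,0,0.002],[0,0,0.002]], turn=[[0,0,0],[0,0,0]])

```text
clock: 9.35
tcp_pos: [0.6238, 0.0251, 0.0305]
orientation: [-2.472, -1.939, 0.0]
contact_force: [0.8, 0.6, 0.1]
grip_width: 0.0216
```

```bash
python3 - <<'E'
from h import *
o=obs();print(np.round(o['tau'],2),np.round(o['moment'],2))
f=grab('side');im=f['pixels'][:,:,::-1].copy();p=o['tcp_pos']
im=cv2.resize(im[165:205,265:315],None,fx=10,fy=10,interpolation=cv2.INTER_CUBIC)
u,v=proj(f,[p[0],p[1],.05]);cv2.circle(im,(int((u+.5-265)*10),int((v+.5-165)*10)),4,(0,0,255),-1);print(u,v)
g=grab('wrist')['pixels'][150:400,170:470,::-1]
cv2.imwrite('pics/v6.png',np.hstack([im,np.vstack([g,np.zeros((150,300,3),np.uint8)])]))
E
```

```text
9.35 [0.6238 0.0251 0.0305] yaw 76.22 tilt [-0.0002 -0.0001] F [0.8 0.6 0.1] w 0.02157994353188403
[-2.000e-02 -6.046e+01 -4.790e+00 -2.105e+01  2.000e-02 -2.000e-02
 -1.000e-02] [-0.04 -0.02 -0.03]
288.7876426830268 195.30654500886612
```

View pics/v6.png

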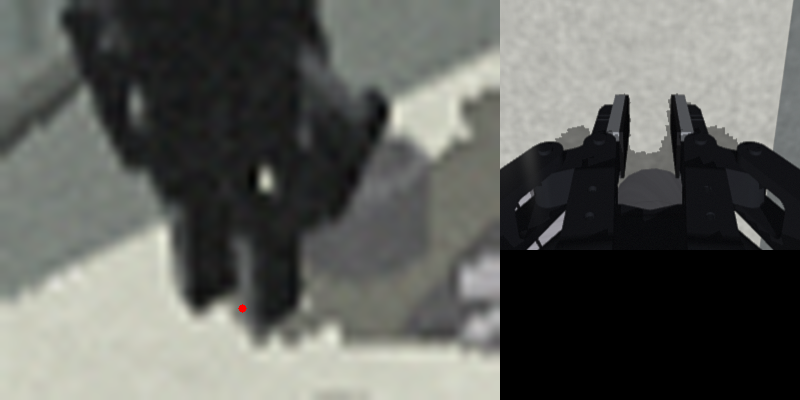

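The fingertips are practically at the riser surface: mid tip is about (232,320), against the projected surface point at (242,308). A few more small steps should find contact.

Emit:
carry_out(offset=[[0,0,0.002],[0,0,0.002]], turn=[[0,0,0],[0,0,0]])

```text
clock: 9.65
tcp_pos: [0.6238, 0.0251, 0.0295]
orientation: [-2.472, -1.939, 0.0]
contact_force: [-0.3, -0.4, -0.2]
grip_width: 0.0209
```

Emit:
carry_out(offset=[[0,0,0.002],[0,0,0.002]], turn=[[0,0,0],[0,0,0]])

```text
clock: 9.85
tcp_pos: [0.6238, 0.0251, 0.0284]
orientation: [-2.472, -1.939, 0.0]
contact_force: [-0.1, -0.2, -0.3]
grip_width: 0.0214
```

Emit:
carry_out(offset=[[0,0,0.002],[0,0,0.002]], turn=[[0,0,0],[0,0,0]])

```text
clock: 10.05
tcp_pos: [0.624, 0.0251, 0.0276]
orientation: [2.472, 1.939, 0.0]
contact_force: [0.0, -0.1, -0.7]
grip_width: 0.0215
```

Emit:
carry_out(offset=[[0,0,0.002],[0,0,0.002]], turn=[[0,0,0],[0,0,0]])

```text
clock: 10.25
tcp_pos: [0.624, 0.0251, 0.0275]
orientation: [2.472, 1.939, -0.0]
contact_force: [-2.4, -0.8, 7.8]
grip_width: 0.0213
```

Contact is at TCP z ≈ 0.0277, so the tips are about 22 mm behind the TCP. I rise, go back to the start side and look again.

Emit:
carry_out(offset=[[0,0,-0.07],[0,0,-0.14],[-0.08,0,-0.14],[-0.16,0,-0.14],[-0.24,0,-0.14],[-0.25,0,-0.14],[-0.25,0,-0.14],[-0.25,0,-0.14]], turn=[[0,0,0],[0,0,0],[0,0,0],[0,0,0],[0,0,0],[0,0,0],[0,0,0],[0,0,0]])

```text
clock: 11.05
tcp_pos: [0.5944, -0.0947, 0.0967]
orientation: [-2.47, -1.94, -0.001]
contact_force: [0.8, 0.2, 0.3]
grip_width: 0.0215
```

```bash
python3 - <<'E'
from h import *
o=obs();print(tor(o['tcp_pos']))
f=grab('wrist','w7.png')
for q in ('tin','plate'):
    for d in look_for(q,'wrist')[:2]:
        X=toworld(f,d['xyz']);print(q,round(d['score'],2),tor(X).round(4),X[2].round(3),proj(f,X).round())
plate(f,'wrist')
for d in outline_of('tin','wrist')[:2]:
    v,u=np.nonzero(d['region']);print(round(d['score'],2),u.min(),u.max(),v.min(),v.max(),'lid',tor(ray(f,(u.min()+u.max())/2,v.min()+(u.max()-u.min())/2,.085)))
E
```

```text
11.05 [ 0.5944 -0.0947  0.0967] yaw 76.3 tilt [0.0004 0.0011] F [0.8 0.2 0.3] w 0.021482992014438124
[-0.07188574 -0.02953025]
tin 0.64 [-0.0726  0.0365] 0.082 [319. 127.]
plate 0.87 [-0.3318 -0.2   ] 0.003 [ 73. 352.]
plate 0.82 [-0.1528  0.0169] 0.057 [199. 154.]
plate 0.88 riser c -150.9 16.1 size 90.3 79.5 ang 17.4 pix [198. 149.]
plate 0.82 riser c -280.9 -150.0 size 78.6 54.4 ang 42.4 pix [ 74. 355.]
plate 0.42 riser c -260.3 93.6 size 5.7 2.8 ang 72.4 pix [ 2. 24.]
0.56 281 364 87 172 lid [-0.07080676  0.03612525]
```

Emit:
carry_out(offset=[[0,0,0.06],[0,0,0.1],[0,0,0.115],[0,0,0.115],[0.03,0,0.115],[0.05,0,0.115],[0.065,0,0.115],[0.08,0,0.115]], turn=[[0,0,0],[0,0,0],[0,0,0],[0,0,0],[0,0,0],[0,0,0],[0,0,0],[0,0,0]])

```text
clock: 12.1
tcp_pos: [0.6044, -0.0567, 0.04]
orientation: [2.47, 1.939, 0.001]
contact_force: [-0.7, -1.4, 1.5]
grip_width: 0.0213
```

Emit:
carry_out(offset=[[0.015,0,0],[0.03,0,0],[0.045,0,0],[0.06,0,0],[0.075,0,0],[0.09,0,0],[0.105,0,0],[0.12,0,0]], turn=[[0,0,0],[0,0,0],[0,0,0],[0,0,0],[0,0,0],[0,0,0],[0,0,0],[0,0,0]])

```text
clock: 12.9
tcp_pos: [0.618, 0.0014, 0.039]
orientation: [-2.472, -1.939, 0.0]
contact_force: [-0.7, -1.1, 2.5]
grip_width: 0.0212
```

Emit:
carry_out(offset=[[0.013,0,0],[0.026,0,0],[0.036,0,0],[0.044,0,0],[0.05,0,0],[0.05,0,0]], turn=[[0,0,0],[0,0,0],[0,0,0],[0,0,0],[0,0,0],[0,0,0]])

```text
clock: 13.5
tcp_pos: [0.624, 0.0258, 0.0391]
orientation: [-2.471, -1.939, -0.001]
contact_force: [0.2, -0.0, 0.3]
grip_width: 0.0216
```

```bash
python3 - <<'E'
from h import *
o=obs();print(tor(o['tcp_pos']))
for c in ('wrist','scene'):
    f=grab(c,c+'8.png')
    for q in ('tin','plate'):
        for d in look_for(q,c)[:2]:
            X=toworld(f,d['xyz']);print(c,q,round(d['score'],2),tor(X).round(4),X[2].round(3),proj(f,X).round())
E
```

```text
13.5 [0.624  0.0258 0.0391] yaw 76.25 tilt [0.0002 0.0005] F [ 0.2 -0.   0.3] w 0.021567620723106685
[-0.07195571  0.09458623]
wrist tin 0.83 [-0.0713  0.1296] 0.081 [322. 213.]
wrist plate 0.9 [-0.1787  0.042 ] 0.052 [142. 334.]
scene tin 0.6 [-0.0666  0.1331] 0.084 [366. 239.]
scene tin 0.52 [-0.0858  0.3125] 0.035 [427. 230.]
scene plate 0.8 [-0.1493  0.0144] 0.058 [314. 223.]
scene plate 0.43 [-0.396  0.063] 0.002 [316. 159.]
```

```bash
python3 - <<'E'
from h import *
p=np.array([*rw(-.072,.0946-.02),.139]);q=np.array([*rw(-.232,.016),.139]);print(p,q)
plan(p,76.2,q,-13.8)
E
```

```text
[0.61917293 0.00642103 0.139     ] [ 0.44981338 -0.01232209  0.139     ]
offset [-0.1172 -0.32   -0.    ] turn z 1.0472 dist 0.17
```

Emit:
carry_out(offset=[[-0.02,0,0],[-0.04,0,-0.02],[-0.04,0,-0.1],[-0.04,0,-0.18],[-0.04,0,-0.2],[-0.04,0,-0.2]], turn=[[0,0,0],[0,0,0],[0,0,0],[0,0,0],[0,0,0],[0,0,0]])

```text
clock: 14.4
tcp_pos: [0.6206, 0.0046, 0.1419]
orientation: [2.471, 1.935, 0.006]
contact_force: [1.2, 0.2, -0.1]
grip_width: 0.0218
```

Emit:
carry_out(offset=[[-0.117,-0.32,0],[-0.117,-0.32,0],[-0.117,-0.32,0],[-0.117,-0.32,0],[-0.117,-0.32,0],[-0.117,-0.32,0],[-0.117,-0.32,0],[-0.117,-0.32,0]], turn=[[0,0,0.6],[0,0,0.6],[0,0,0.6],[0,0,0.6],[0,0,0.6],[0,0,0.6],[0,0,0.6],[0,0,0.6]])

```text
clock: 15.2
tcp_pos: [0.4491, -0.0134, 0.1383]
orientation: [-3.068, -0.676, 0.003]
contact_force: [0.2, 0.3, -0.6]
grip_width: 0.0212
```

Emit:
carry_out(offset=[[0,0,0],[0,0,0],[0,0,0],[0,0,0],[0,0,0],[0,0,0],[0,0,0],[0,0,0]], turn=[[0,0,0.447],[0,0,0.447],[0,0,0.447],[0,0,0.447],[0,0,0.447],[0,0,0.447],[0,0,0.447],[0,0,0.447]])

```text
clock: 16.0
tcp_pos: [0.4497, -0.0131, 0.1389]
orientation: [3.119, -0.372, -0.001]
contact_force: [-0.7, 1.3, 0.7]
grip_width: 0.0213
```

```bash
python3 - <<'E'
from h import *
o=obs();print(tor(o['tcp_pos']))
f=grab('wrist','w9.png')
plate(f,'wrist')
for d in look_for('tin','wrist')[:2]:
    X=toworld(f,d['xyz']);print(round(d['score'],2),tor(X).round(4),proj(f,X).round())
# edge pixel prediction
for y in (-.05,0,.05,.1): print(proj(f,[*rw(0,y),.05]).round(1))
E
```

```text
16.0 [ 0.4497 -0.0131  0.1389] yaw -13.62 tilt [-0.0005 -0.    ] F [-0.7  1.3  0.7] w 0.02125518000349419
[-0.23193914  0.01520191]
plate 0.98 riser c -299.8 -167.2 size 78.0 65.7 ang 42.2 pix [525. 267.]
plate 0.9 riser c -151.8 15.2 size 89.5 80.0 ang 17.3 pix [316.  93.]
plate 0.71 riser c -322.4 115.7 size 43.1 90.6 ang 31.7 pix [208. 284.]
0.84 [-0.0927  0.1218] [165.   7.]
0.68 [-0.0919  0.2953] [ 2. 27.]
[ 425.9 -154.7]
[ 346.6 -155. ]
[ 267.1 -155.3]
[ 187.6 -155.6]
```

View pics/w9.png

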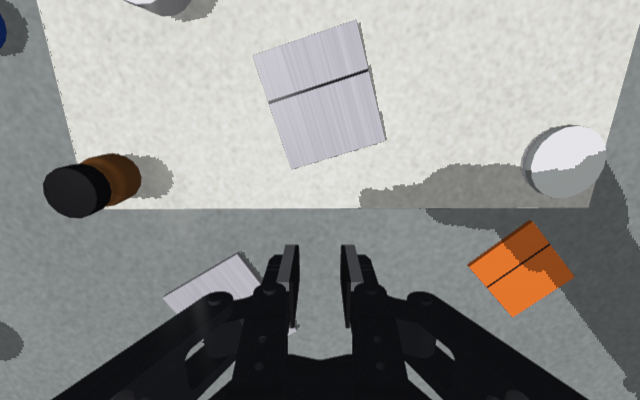

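The view shows the plate square ahead of the fingers with corners at (254,55), (358,22), (386,140) and (292,168). The riser's near edge is level at row 208. Next I descend and push.

Emit:
carry_out(offset=[[0,0,0.08],[0,0,0.16],[0,0,0.2],[0,0,0.217],[0,0,0.217],[0,0,0.217]], turn=[[0,0,0],[0,0,0],[0,0,0],[0,0,0],[0,0,0],[0,0,0]])

```text
clock: 16.75
tcp_pos: [0.4506, -0.013, 0.0314]
orientation: [-3.119, 0.376, -0.002]
contact_force: [1.1, -0.9, 0.5]
grip_width: 0.0213
```

Emit:
carry_out(offset=[[0.015,0,0],[0.03,0,0],[0.04,0,0],[0.05,0,0],[0.06,0,0],[0.07,0,0],[0.08,0,0],[0.08,0,0]], turn=[[0,0,0],[0,0,0],[0,0,0],[0,0,0],[0,0,0],[0,0,0],[0,0,0],[0,0,0]])

```text
clock: 17.55
tcp_pos: [0.4893, -0.0221, 0.0311]
orientation: [-3.119, 0.376, -0.0]
contact_force: [-2.3, 2.5, 5.6]
grip_width: 0.0216
```

```bash
python3 - <<'E'
from h import *
o=obs();print(tor(o['tcp_pos']))
f=grab('wrist','w10.png')
plate(f,'wrist')
E
```

```text
17.55 [ 0.4893 -0.0221  0.0311] yaw -13.74 tilt [0.0002 0.0005] F [-2.3  2.5  5.6] w 0.02155181878389895
[-0.19133058  0.01593669]
plate 0.81 riser c -134.2 6.1 size 89.2 79.2 ang 5.9 pix [317. 140.]
plate 0.8 riser c -260.1 -148.6 size 69.8 43.4 ang 53.4 pix [577. 358.]
plate 0.53 riser c -275.0 80.4 size 6.0 26.4 ang 46.5 pix [213. 388.]
```

The plate is turning square (17° to 6°). The upward force suggests the tips graze the riser, so I raise 2 mm while pushing on.

Emit:
carry_out(offset=[[0.0,0,-0.004],[0.012,0,-0.004],[0.025,0,-0.004],[0.038,0,-0.004],[0.05,0,-0.004],[0.065,0,-0.004],[0.08,0,-0.004],[0.08,0,-0.004]], turn=[[0,0,0],[0,0,0],[0,0,0],[0,0,0],[0,0,0],[0,0,0],[0,0,0],[0,0,0]])

```text
clock: 18.45
tcp_pos: [0.5293, -0.0325, 0.0327]
orientation: [-3.119, 0.377, -0.003]
contact_force: [-0.6, -0.2, -0.6]
grip_width: 0.0214
```

```bash
python3 - <<'E'
from h import *
o=obs();print(tor(o['tcp_pos']))
f=grab('wrist','w11.png')
plate(f,'wrist')
E
```

```text
18.45 [ 0.5293 -0.0325  0.0327] yaw -13.79 tilt [ 0.0021 -0.0001] F [-0.6 -0.2 -0.6] w 0.0213954182715821
[-0.14995779  0.01535999]
plate 0.81 riser c -96.0 1.8 size 79.1 88.3 ang 90.0 pix [360. 149.]
plate 0.69 riser c -238.7 -152.1 size 36.0 10.3 ang 89.9 pix [597. 393.]
```

Emit:
carry_out(offset=[[0.015,0,0],[0.03,0,0],[0.045,0,0],[0.06,0,0],[0.075,0,0],[0.09,0,0],[0.1,0,0],[0.1,0,0]], turn=[[0,0,0],[0,0,0],[0,0,0],[0,0,0],[0,0,0],[0,0,0],[0,0,0],[0,0,0]])

```text
clock: 19.35
tcp_pos: [0.5772, -0.0442, 0.0327]
orientation: [-3.119, 0.377, -0.002]
contact_force: [0.5, -0.6, -0.4]
grip_width: 0.0212
```

```bash
python3 - <<'E'
from h import *
o=obs();print(tor(o['tcp_pos']))
f=grab('wrist','w12.png')
plate(f,'wrist')
for y in (-.15,0,.15): print(proj(f,[*rw(0,y),.05]).round(1))
p=f['pixels'].astype(int)
for u in (100,200,480,560): print(u,p[0:140:4,u].min(1))
for u in (320,350,380): print(u,p[20:200:3,u].min(1))
E
```

```text
19.35 [ 0.5772 -0.0442  0.0327] yaw -13.78 tilt [ 0.0012 -0.    ] F [ 0.5 -0.6 -0.4] w 0.021223990470042614
[-0.10069847  0.01540963]
plate 0.76 riser c -46.4 0.1 size 79.1 88.9 ang 87.8 pix [396. 142.]
[705.2  46.6]
[358.1  46.7]
[10.7 46.8]
100 [128 125 126 124 124 126 126 127 126 125 124 120 120 120 116 203 200 197
 196 204 203 198 198 207 208 201 197 200 199 196 200 198 193 191 191]
200 [131 128 128 126 125 129 132 134 131 126 122 123 125 129 134 197 200 198
 199 196 193 195 192 193 196 197 199 199 199 199 196 194 194 195 198]
480 [119 119 118 117 122 122 121 122 125 125 122 123 123 119 188 197 201 199
 197 199 199 202 198 199 201 199 207 204 196 196 201 201 200 200 200]
560 [122 119 119 122 124 121 118 116 118 118 119 119 120 121 196 201 195 193
 193 192 192 193 197 199 199 200 202 201 203 205 200 199 194 200 210]
320 [124 127 128 129 129 127 125 127 129 127 155 179 177 177 177 178 176 176
 174 175 173 172 172 172 172 171 170 170 169 169 169 168 167 169 169 169
 169 128  53 157 169 168 168 168 169 169 169 169 169 169 170 169 170 170
 170 170 171 171 170 171]
350 [121 122 124 128 128 128 128 128 128 128 119 178 177 178 178 177 179 179
 178 178 178 177 177 176 176 177 176 176 175 175 175 176 176 176 175 174
 175 174  28  95 174 173 172 172 173 173 172 172 172 172 172 170 171 171
 171 170 169 170 168 168]
380 [125 124 124 124 125 127 129 128 125 125 123 172 177 177 177 176 175 174
 174 173 173 173 173 171 173 173 173 172 173 174 174 174 175 176 175 176
 175 175  81  25 173 171 170 170 169 169 168 168 168 168 168 169 171 171
 173 173 174 175 177 177]
```

```bash
cat >> h.py <<'E'
def fit(f,us,v0,v1,z,kind):
    g=cv2.GaussianBlur(f['pixels'].min(2).astype(np.float32),(3,3),0);P=[];V=[]
    for u in us:
        c=g[v0:v1,u]
        if kind=='dark':
            k=c.argmin();w=np.clip(c.max()-30-c[max(k-3,0):k+4],0,None);v=v0+max(k-3,0)+(w*np.arange(len(w))).sum()/w.sum()
        else:
            d=np.diff(c)*(1 if kind=='up' else -1);k=d.argmax();w=np.clip(d[max(k-3,0):k+4],0,None);v=v0+max(k-3,0)+.5+(w*np.arange(len(w))).sum()/w.sum()
        V.append(v);P.append(tor(ray(f,u,v,z)))
    P=np.array(P);vx,vy,x,y=cv2.fitLine((P*1000).astype(np.float32),cv2.DIST_HUBER,0,.01,.01).ravel()
    if vy<0: vx,vy=-vx,-vy
    return x,y,np.degrees(np.arctan2(-vx,vy)),V[0],V[-1]
E
python3 - <<'E'
from h import *
f=grab('wrist')
L=fit(f,list(range(30,230,5))+list(range(470,600,5)),35,75,.05,'up');print('edge x,y,ang',np.round(L,2))
l=fit(f,range(322,430,4),115,155,.056,'dark');print('line',np.round(l,2))
print('gap',L[0]-np.tan(np.radians(L[2]))*(l[1]-L[1])-l[0])
f=grab('scene','sc12.png')
l=fit(f,range(330,331),200,300,.056,'dark')
plate(f,'scene')
E
```

```text
edge x,y,ang [-3.8  45.01  0.33 55.04 52.16]
line [-37.08  -4.    -2.11 131.7  135.72]
gap 33.56038
plate 0.96 riser c -296.9 -203.3 size 91.6 83.8 ang 42.6 pix [228. 187.]
plate 0.94 riser c -45.9 -2.0 size 79.5 91.9 ang 88.3 pix [316. 261.]
plate 0.5 riser c -351.5 156.7 size 89.1 38.5 ang 3.4 pix [348. 156.]
```

The line is 33 mm short of the edge and the plate sits −2.4° off the edge's direction. I back off, centre the fingers on the plate and align with the edge as measured.

Emit:
carry_out(offset=[[-0.016,0,0],[-0.016,0.02,0],[-0.016,0.04,0],[-0.016,0.04,0],[0.0,0.04,0],[0.01,0.04,0],[0.02,0.04,0],[0.03,0.04,0]], turn=[[0,0,0],[0,0,-0.004],[0,0,-0.004],[0,0,-0.004],[0,0,-0.004],[0,0,-0.004],[0,0,-0.004],[0,0,-0.004]])

```text
clock: 20.4
tcp_pos: [0.5862, -0.0666, 0.0326]
orientation: [-3.12, 0.366, 0.001]
contact_force: [-1.4, 0.7, 2.4]
grip_width: 0.0217
```

Emit:
carry_out(offset=[[0.008,0,0],[0.01,0,0],[0.01,0,0],[0.01,0,0]], turn=[[0,0,0],[0,0,0],[0,0,0],[0,0,0]])

```text
clock: 20.8
tcp_pos: [0.591, -0.0681, 0.0326]
orientation: [-3.12, 0.367, -0.001]
contact_force: [0.0, 0.6, -0.1]
grip_width: 0.0214
```

```bash
cat >> h.py <<'E'
def check(name):
    o=obs();print(tor(o['tcp_pos']).round(4));f=grab('wrist',name)
    ev=proj(f,[*rw(-.004,0),.05])[1];m=[d for d in outline_of('plate','wrist')]
    plate(f,'wrist')
    v,u=np.nonzero(m[0]['region']);a,b=int(u.min()),int(u.max())
    us=[x for x in range(20,620,5) if x<a-15 or x>b+15]
    e=fit(f,us,int(max(ev-20,0)),int(ev+20),.05,'up');print('edge',np.round(e,2))
    l=fit(f,range(a+12,b-12,4),int(v.min()+15),int(min(v.max()-30,v.min()+130)),.056,'dark');print('line',np.round(l,2))
    print('gap mm',(e[0]-np.tan(np.radians(e[2]))*(l[1]-e[1])-l[0]).round(2),'ang',(l[2]-e[2]).round(2))
E
python3 -c "
from h import *
check('w13.png')"
```

```text
20.8 [ 0.591  -0.0681  0.0326] yaw -13.42 tilt [0.0007 0.    ] F [ 0.   0.6 -0.1] w 0.02144772411371478
[-0.0816 -0.0045]
plate 0.6 riser c -27.6 2.5 size 88.3 78.6 ang 0.3 pix [304. 131.]
edge [ -3.52  46.58   0.32 101.29 101.45]
line [-18.02   0.2    0.24 135.46 135.69]
gap mm 14.76 ang -0.09
```

Parallel now (−0.1°), 14.8 mm to go.

Emit:
carry_out(offset=[[0.007,0,0],[0.013,0,0],[0.018,0,0],[0.022,0,0],[0.024,0,0],[0.024,0,0],[0.024,0,0]], turn=[[0,0,0],[0,0,0],[0,0,0],[0,0,0],[0,0,0],[0,0,0],[0,0,0]])

```text
clock: 21.65
tcp_pos: [0.6027, -0.0709, 0.0327]
orientation: [-3.12, 0.367, -0.001]
contact_force: [0.5, -0.1, 0.5]
grip_width: 0.0215
```

```bash
python3 -c "
from h import *
check('w14.png')
a=cv2.imread('pics/w14.png')[60:260,180:440];cv2.imwrite('pics/v14.png',cv2.resize(a,None,fx=3,fy=3,interpolation=cv2.INTER_CUBIC))"
```

```text
21.65 [ 0.6027 -0.0709  0.0327] yaw -13.42 tilt [ 0.0006 -0.    ] F [ 0.5 -0.1  0.5] w 0.02152772068184368
[-0.0696 -0.0045]
plate 0.77 riser c -15.6 2.8 size 88.4 78.7 ang 0.4 pix [304. 142.]
edge [ -2.98  -4.57   0.32 127.39 127.78]
line [ -6.06   0.61   0.5  136.   135.46]
gap mm 3.05 ang 0.18
```

View pics/v14.png

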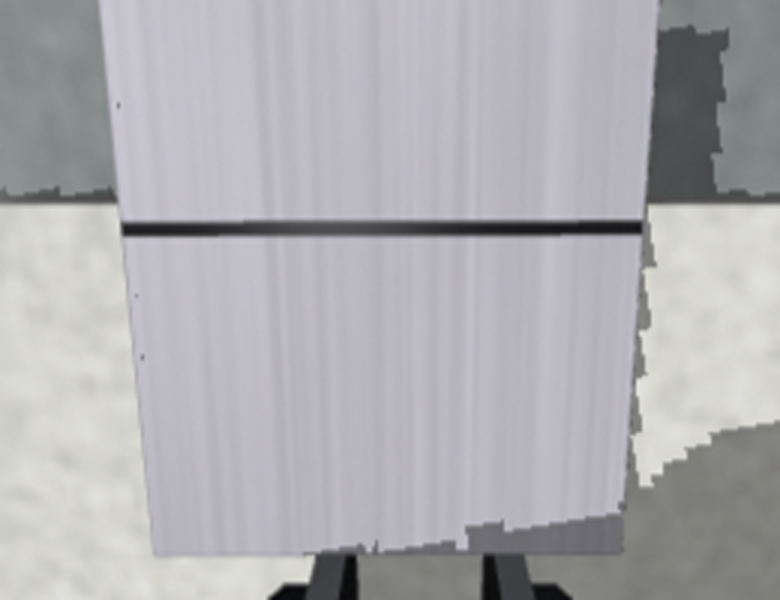

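The crop shows the line at row 228 and the riser edge at row 203, parallel, both fingers on the plate's rear. I push the last 3 mm.

Emit:
carry_out(offset=[[0.003,0,0],[0.005,0,0],[0.006,0,0],[0.006,0,0],[0.006,0,0]], turn=[[0,0,0],[0,0,0],[0,0,0],[0,0,0],[0,0,0]])

```text
clock: 22.3
tcp_pos: [0.6053, -0.0716, 0.0326]
orientation: [-3.12, 0.367, 0.0]
contact_force: [0.3, 0.0, 1.2]
grip_width: 0.0216
```

```bash
python3 -c "
from h import *
check('w15.png')"
```

```text
22.3 [ 0.6053 -0.0716  0.0326] yaw -13.42 tilt [-0.  0.] F [0.3 0.  1.2] w 0.021597959970097804
[-0.0668 -0.0044]
plate 0.91 riser c -13.0 3.0 size 89.3 79.0 ang 0.6 pix [293. 145.]
edge [ -2.78 -24.83   0.3  133.24 133.69]
line [ -3.63   8.28   0.53 136.46 136.01]
gap mm 0.67 ang 0.24
```

Emit:
carry_out(offset=[[-0.02,0,0],[-0.04,0,0],[-0.05,0,-0.03],[-0.05,0,-0.12],[-0.05,0,-0.2],[-0.05,0,-0.24],[-0.05,0,-0.24],[-0.05,0,-0.24]], turn=[[0,0,0],[0,0,0],[0,0,0],[0,0,0],[0,0,0],[0,0,0],[0,0,0],[0,0,0]])

```text
clock: 23.25
tcp_pos: [0.5809, -0.0658, 0.1536]
orientation: [3.12, -0.367, 0.002]
contact_force: [0.0, 0.0, -0.1]
grip_width: 0.0215
```

```bash
python3 -c "
from h import *
check('w16.png')
f=grab('side')
for d in look_for('tin','side')[:1]:print('tin',tor(toworld(f,d['xyz'])))
f=grab('scene','sc16.png')
for d in look_for('tin','scene')[:2]:print('tin',tor(toworld(f,d['xyz'])))
plate(f,'scene')
a=cv2.imread('pics/w16.png');b=cv2.imread('pics/sc16.png')[170:310,210:430]
cv2.imwrite('pics/v16.png',np.vstack([cv2.resize(a,(480,300)),cv2.resize(b,(480,300),interpolation=cv2.INTER_CUBIC)]))"
```

```text
23.25 [ 0.5809 -0.0658  0.1536] yaw -13.41 tilt [ 0.0015 -0.0002] F [ 0.   0.  -0.1] w 0.021497409177885857
[-0.0919 -0.0046]
plate 0.93 riser c -13.7 2.8 size 90.1 79.3 ang 0.5 pix [305.  92.]
plate 0.58 riser c -234.7 205.6 size 43.1 106.5 ang 44.7 pix [115. 325.]
plate 0.57 riser c -265.3 -139.7 size 13.0 3.9 ang 43.3 pix [447. 351.]
edge [ -3.73  22.07   0.31  74.98 102.69]
line [-3.98  6.84  0.54 89.03 88.7 ]
gap mm 0.33 ang 0.23
tin [-0.09999942  0.31937337]
tin [-0.06733211  0.12596726]
tin [-0.08120845  0.3084849 ]
plate 0.83 riser c -12.3 0.7 size 91.4 80.2 ang 0.6 pix [320. 272.]
plate 0.81 riser c -296.5 -203.9 size 87.6 81.3 ang 42.7 pix [228. 189.]
plate 0.69 riser c -227.6 189.3 size 40.4 71.3 ang 70.9 pix [371. 189.]
```

View pics/v16.png

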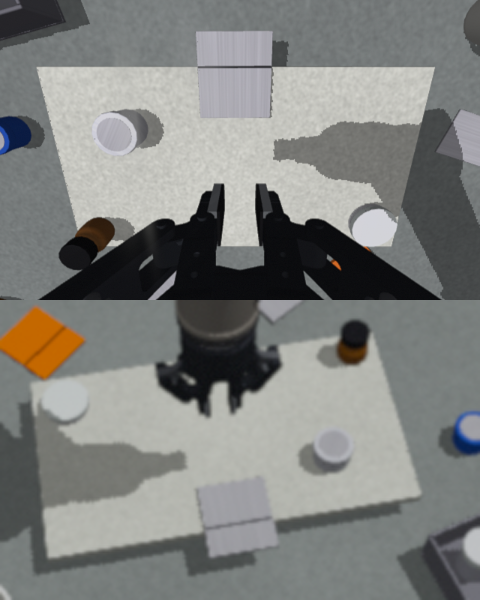

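The line lies on the riser edge from both viewing heights (0.3–0.7 mm, 0.2°). The tin stands clear at (−0.07, +0.13), the jar and dish are in place, and the robot is clear of everything.

```bash
python3 -c "
from bench import r
print(r.hand_in())"
```

```text
the job is handed in; nothing more can be done
None
```

I pushed the tin aside first, then pushed the plate out until its scored line lay over the riser's far edge, and handed the job in at about 23 s.

- **Tin:** it went about 95 mm along the riser and is standing clear of the plate, at about x −70 mm, y +130 mm in the edge frame.
- **Plate:** from two camera heights the line is 0.3–0.7 mm short of the edge and 0.2° off parallel. The calibration is only good to about 2 mm. The scene camera, which measures it less exactly, gave an outline that fits this.
- **Surroundings:** the jar and dish looked unmoved in the last pictures, and nothing fell. I did not measure the bench items again.

**What disagreed or went wrong:**
- **Missed tin:** the first push passed over the tin without moving it, because the real fingertips were about 22 mm behind the stated TCP. I found the true height by touching down on the riser with about 8 N and adjusted the later heights.
- **Light graze:** the tips brushed the riser at about 6 N early in the plate push, so I raised them 2 mm.
- **Plate skew:** the plate turned about 2.4° out of line halfway. I re-centred the fingers on it, which squared it.
- **Side camera:** in the last check its detector reported only the blue look-alike, so the tin's final position comes from the scene camera and the last wrist picture.

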